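Fit the second spring on a fan mount

ROBOT

A 6-joint arm with a two-finger parallel gripper is mounted at the origin on the work surface. World frame = base frame: x ahead of the robot, y to its left, z up, the work surface at z = 0. Lengths are in m, angles in degrees, forces in N, time in s.
With the tool pointing down it reaches from about 0.35 to 0.875 m from the base axis. Payload 4.2 kg.
Tool frame: the origin (TCP) lies on the front face of the gripper's body, between the roots of the fingers; the fingertips stand 70 mm ahead of it and the grasp point (between the pads) lies 51 mm ahead of it (arm.tcp_to_grasp is the z of the grasp point in the tool frame, in m); z points along the fingers, y is the direction in which the jaws open and shut (so a half turn about z gives the same grasp; the last joint's range is limited). The gripper opens to 87 mm and grips with 3 to 60 N. Pads are 19 mm wide; open, the fingers measure 117 mm over their backs; the gripper's body (75 mm by 190 mm) begins 51 mm behind the grasp point.
Start: joints at [87.296, 22.042, 0.453, 0, -68.411, -14.817], TCP at [0.188, 0.596, 0.292] pointing down, gripper open.
Joint ranges: [-179.83, 179.83], [-69.29, 118.12], [-61.27, 80.66], [-181.25, 117.63], [-171.15, -9.14], [-177.46, 177.46]. Speed limits (degrees/s): [159.86, 159.86, 180, 180, 180, 180].

INTERFACE

Orientations are given as [roll, pitch, yaw] about the fixed x, y, z axes, in that order (R = Rz(yaw) Ry(pitch) Rx(roll)).
In Python, from cell import arm gives the robot as it stands.
- The arm moves only by the shell command python3 -m handwheel 'ROWS'. ROWS is a JSON object of lists of equal length, an entry for each row: "claw": the finger opening in cm, from 0 to 8.7; "linear": the shift along the tool's x, y, z in cm, a list of three; "twist": the turn about the tool's z in degrees. In form: {"claw": [claw, ...], "linear": [[x, y, z], ...], "twist": [twist, ...]}. A call has 1 to 10 rows; each row shifts and turns the commanded pose from where the row before left it, along the tool's axes as they then stand; what a row does not reach is not made up. A row lasts 1/8 s, in which the tool goes at most 62.5 mm and 10.7 degrees, less where a joint would pass 70% of its speed; a pose out of reach is approached as far as the arm can. A call with a gripper value outside its range is refused whole. The fingers move at their own pace and stop on an object; the grip force is fixed at half the most. Time passes only in rows, so rows that do not move let the fingers close. It gives the time, the measured TCP pose, the force and the opening at its end, in the units of the state.
- arm.sense(): the state, without advancing time (a new reading comes with each control period).
- arm.read_camera(name): name is "side" or "top" or "wrist"; returns a dict with "img" (420x560x3 uint8, blue, green, red), "range_z" (420x560 float32, m along the optical axis (not along the pixel's ray), 0 where there is no reading), "camera_matrix" (3x3 intrinsics, pixels), "origin" and "orientation" of the camera in the world. Camera axes: x right, y up, looking along -z (the intrinsics and any distortion apply to the point x, -y, -z); pixel columns grow to the right and rows downward; lengths in m; the calibration is good to about 2 mm. The wrist camera is an equidistant fisheye: a pixel r from the principal point sees the ray r / f radians off the axis. A picture is of the moment at which its call begins.
- arm.close_job(): hands the job in, once; it reports no verdict.
The state is a dict: "time_s": time; "joint_pos": joint angles; "joint_velocities": joint speeds; "joint_efforts": joint torques, N m; "tool_pos": TCP position; "orientation": TCP orientation; "contact_force": force on the tool from outside, world axes, zero at the start; "ft_torque": the same for the moment, N m; "finger_gap": finger opening in m.
Only numpy, scipy, OpenCV 4.12 (cv2) and the standard library are available. Lean on these libraries where they do the work, as an engineer would, in place of code of your own. Each camera call takes 0.05 s, during which the arm holds its last target.

TASK

Fit the missing spring on the fan's mount plate: take the tall wide coil spring that is loose on the worktop, the twin of the one already bolted on, and thread it upright over the bare rod, keeping hold of it until its coils are well round the rod and turning it a little if they snag. It must end standing fully down on the plate, released. Leave the short spring and the thin spring standing where they are.

Things in the scene. Friction and masses are not known exactly. Their poses are not given: they have to be found in the camera images.
- mount_plate: Fixed grey steel plate, top at z 12 mm, two upright rods 100 mm apart. Origin on the worktop below the BARE rod, on its axis; z up; +x to the other rod (spring, washer and nut fitted, 95 mm high). Plate spans x -40 to 140, y -40 to 40 mm. Bare rod 14 mm thick, tapering from z 78 mm to a 5 mm tip at z 92 mm. Bolt heads (4 mm high) near the edges at y +-30 mm.
- tall_spring: The spring to fit: loose dark steel coil spring standing upright on the worktop, 70 mm tall, 42 mm outside, 32 mm inside diameter, 5 mm wire, flat ends, 0.12 kg. Too stiff to give noticeably. Origin at the centre of its underside, z along its axis, up. Grip across the outside, any angle. Once fully down, the rod's tip stands 10 mm above it.
- short_spring: Bystander, to be left: steel spring of the same 42 mm outside diameter, only 34 mm tall, standing upright. Origin at the centre of its underside, z up.
- thin_spring: Bystander, to be left: steel spring as tall (70 mm) but only 25 mm in outside diameter, 3 mm wire, standing upright. Origin at the centre of its underside, z up.
Not all that is in view belongs to the job. What is shaped like the mount_plate but green is not meant.

How it is judged (in metres and radians):
On the way:
1. the tall spring is round the bare rod, its lower end at least 24 mm below the rod's tip and still more than 8 mm above the plate, while the fingers hold it (z of tall_spring in the frame of mount_plate between 0.02 and 0.068 m and horizontal distance between tall_spring and mount_plate below 0.016 m and contact force between tall_spring and the fingers above 0.3 N), for 0.1 s.
At the end, for the whole second after the job is handed in: The tall spring stands at rest on the plate around the bare rod: underside within 4 mm of the plate's top, axis within 14 mm of the rod's axis, upright within 10 degrees, released (z of tall_spring in the frame of mount_plate between 0.008 and 0.016 m and horizontal distance between tall_spring and mount_plate below 0.014 m and angle between tall_spring's own z axis and vertical below 0.17 rad and linear speed of tall_spring below 0.03 m/s); the robot touches nothing.
It fails at once if the short spring is shifted by more than 30 mm or tipped over (distance of short_spring from where it was at the start of the episode above 0.03 m or angle between short_spring's own z axis and vertical above 0.5 rad).
It fails at once if the thin spring is shifted by more than 30 mm or tipped over (distance of thin_spring from where it was at the start of the episode above 0.03 m or angle between thin_spring's own z axis and vertical above 0.5 rad).
It also fails if it takes over 35 s, if anything falls off the work surface, if the arm or the gripper's body presses on something with over 40 N, if the wrist force passes 120 N, or if a joint passes its speed limit or range.

## Working session

There is one attempt and no reset: what is moved stays moved. The work goes in short steps, Python scripts to look and compute and a shell command to move; the robot and the scene stay as the last step left them, time stands still between calls to the robot, and variables do not carry over. Pictures are saved under pics/ and viewed, and the job is handed in when it is done.

```bash
mkdir -p pics; ls; cat > h.py <<'E'
import numpy as np,cv2
from cell import arm
from scipy.spatial.transform import Rotation as R
def cam(n):
    d=arm.read_camera(n); np.savez(f'/tmp/{n}.npz',**{k:np.array(v) for k,v in d.items()}); return d
def load(n): return dict(np.load(f'/tmp/{n}.npz'))
def rot(o):
    o=np.array(o,float)
    return o if o.shape==(3,3) else R.from_euler('xyz',o,degrees=True).as_matrix()
def pt(d,u,v,z=None):
    K=np.array(d['camera_matrix']);r=d['range_z'][int(v),int(u)] if z is None else z
    p=np.array([(u-K[0,2])/K[0,0]*r,-(v-K[1,2])/K[1,1]*r,-r])
    return rot(d['orientation'])@p+np.array(d['origin'])
def cloud(d):
    K=np.array(d['camera_matrix']);r=d['range_z'];v,u=np.mgrid[:420,:560]
    p=np.stack([(u-K[0,2])/K[0,0]*r,-(v-K[1,2])/K[1,1]*r,-r],-1)
    return p@rot(d['orientation']).T+np.array(d['origin'])
E
python3 - <<'E'
from h import *
print(arm.sense())
for n in('side','top'):
    d=cam(n); cv2.imwrite(f'pics/{n}1.png',d['img']); print(n,d['camera_matrix'],d['origin'],d['orientation'],[k for k in d])
E
```

```text
pics
{'time_s': 0.0, 'joint_pos': array([ 8.72968795e+01,  2.20903666e+01,  3.80377693e-01, -2.92574511e-02,
       -6.84100209e+01, -1.48167245e+01]), 'joint_velocities': array([0.01531866, 0.02763022, 0.04021833, 0.02220579, 0.14712807,
       0.01416919]), 'joint_efforts': array([-1.43306097e-03, -3.90666175e+01,  1.87411469e+01,  4.21997845e+00,
        1.10638904e-02, -1.85866861e-04]), 'tool_pos': array([0.18798541, 0.59559308, 0.29116698]), 'orientation': array([ 1.79877027e+02, -4.41218330e-03, -1.75306343e+01]), 'contact_force': array([-0.19876609,  0.471789  ,  0.52771656]), 'ft_torque': array([-0.03417926,  0.00528152, -0.03661724]), 'finger_gap': 0.08720506908261266}
side [[405.09042345   0.         281.63908516]
 [  0.         405.09042345 209.26963801]
 [  0.           0.           1.        ]] [0.09227222 0.39967405 0.65643894] [  40.03321255   -1.01086402 -136.46603967] ['img', 'range_z', 'camera_matrix', 'origin', 'orientation']
top [[453.94770811   0.         290.57380504]
 [  0.         453.94770811 203.7094676 ]
 [  0.           0.           1.        ]] [0.34631656 0.02214981 0.92942659] [  6.64196472  -0.23923049 -91.45212819] ['img', 'range_z', 'camera_matrix', 'origin', 'orientation']
```

View pics/top1.png

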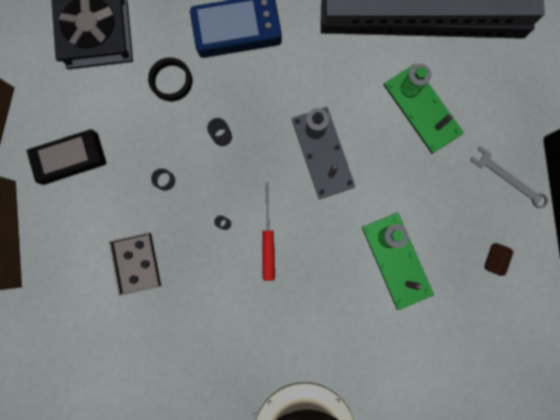

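View pics/side1.png

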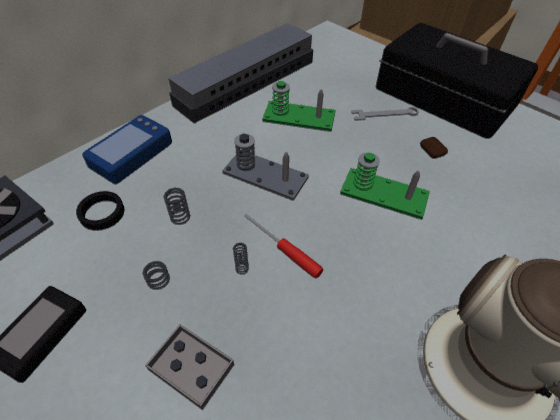

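Top: tall spring at (220,131), short at (163,179), thin at (222,222), and the grey plate's bare rod at about (333,172) with its fitted spring at (317,120). In the side view the tall spring is at (177,206) and the bare rod tip at (285,153).

```bash
python3 - <<'E'
from h import *
d=load('top');s=load('side')
C=cloud(d);S=cloud(s)
def crop(img,u,v,r,f,n): cv2.imwrite(n,cv2.resize(img[max(v-r,0):v+r,u-r:u+r],None,fx=f,fy=f,interpolation=cv2.INTER_CUBIC))
a=[cv2.resize(d['img'][91:171,180:260],None,fx=5,fy=5,interpolation=2),cv2.resize(d['img'][112:192,283:363],None,fx=5,fy=5,interpolation=2)]
cv2.imwrite('pics/c1.png',np.hstack(a))
a=[cv2.resize(s['img'][166:246,137:217],None,fx=5,fy=5,interpolation=2),cv2.resize(s['img'][125:205,225:305],None,fx=5,fy=5,interpolation=2)]
cv2.imwrite('pics/c2.png',np.hstack(a))
# points by height
for nm,c in (('top',C),('side',S)):
  for lab,(u,v,r) in ({'tall':(220,131,22),'short':(163,179,18),'thin':(222,222,14),'rod':(333,172,14)} if nm=='top' else {'tall':(177,206,25),'short':(156,275,20),'thin':(241,258,20),'rod':(286,165,17)}).items():
    q=c[v-r:v+r,u-r:u+r].reshape(-1,3); q=q[np.isfinite(q).all(1)]
    z=q[:,2]; lo=.02 if lab=='rod' else .012; q=q[(z>lo)&(z<.12)]
    if len(q): 
        print(nm,lab,len(q),'max z',np.percentile(q[:,2],98).round(4),'mean',q.mean(0).round(4),'min',q.min(0).round(3),'max',q.max(0).round(3))
E
```

```text
top tall 426 max z 0.0719 mean [0.5987 0.1549 0.0495] min [0.579 0.135 0.012] max [0.62  0.175 0.074]
top short 226 max z 0.0365 mean [0.5089 0.2737 0.0286] min [0.489 0.253 0.012] max [0.529 0.293 0.037]
top thin 153 max z 0.0723 mean [0.4166 0.1503 0.0518] min [0.405 0.139 0.012] max [0.428 0.162 0.073]
top rod 80 max z 0.0925 mean [ 0.5093 -0.0664  0.0674] min [ 0.505 -0.074  0.024] max [ 0.517 -0.061  0.093]
side tall 523 max z 0.0702 mean [0.5964 0.1564 0.0467] min [0.577 0.135 0.012] max [0.62  0.176 0.071]
side short 327 max z 0.0346 mean [0.5076 0.274  0.0267] min [0.488 0.253 0.012] max [0.53  0.294 0.035]
side thin 305 max z 0.0699 mean [0.4149 0.1519 0.0473] min [0.404 0.138 0.012] max [0.429 0.163 0.071]
side rod 161 max z 0.0903 mean [ 0.5093 -0.0655  0.0559] min [ 0.504 -0.074  0.02 ] max [ 0.518 -0.061  0.092]
```

View pics/c1.png

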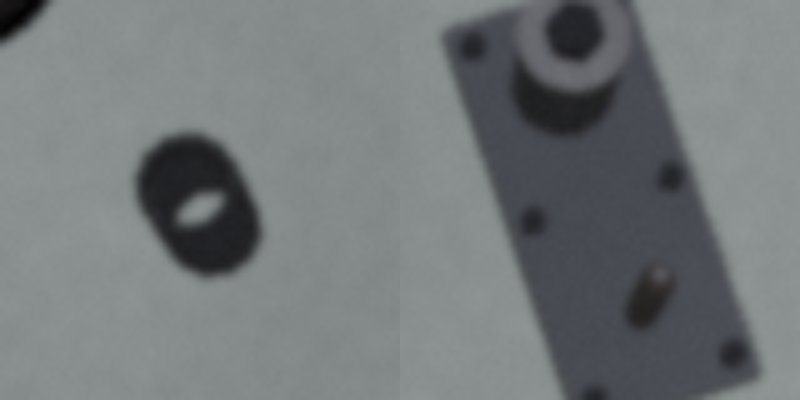

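View pics/c2.png

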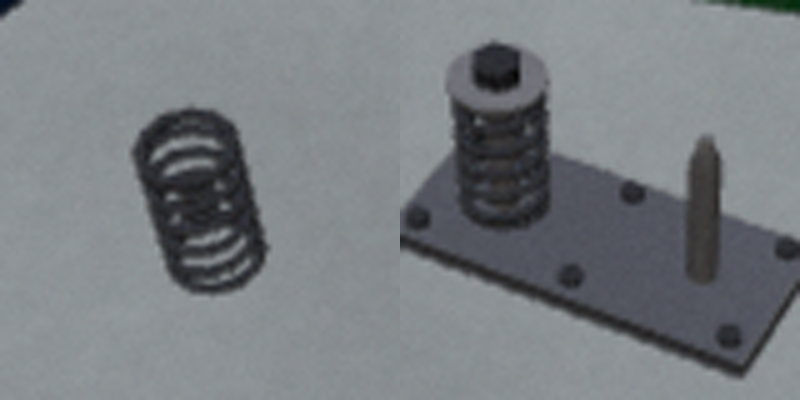

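```bash
python3 - <<'E'
from h import *
from scipy.optimize import least_squares
d=load('top');s=load('side')
for nm,dd in(('top',d),('side',s)):
  q=cloud(dd).reshape(-1,3)
  def near(x,y,r,a,b): return q[(np.hypot(q[:,0]-x,q[:,1]-y)<r)&(q[:,2]>a)&(q[:,2]<b)]
  t=near(.511,-.067,.02,.084,.1);print(nm,'tip',len(t),t.mean(0).round(4))
  t=near(.511,-.067,.02,.02,.078);f=least_squares(lambda p:np.hypot(*(t[:,:2]-p).T)-.007,[.511,-.067],loss='soft_l1',f_scale=.001);print('rodfit',len(t),f.x.round(4),np.abs(f.fun).mean())
  t=near(.5985,.155,.03,.066,.08);print('ring',len(t),t[:,:2].min(0),t[:,:2].max(0),t.mean(0))
  f=least_squares(lambda p:np.hypot(*(t[:,:2]-p).T)-.0185,[.5985,.155],loss='soft_l1',f_scale=.002);print('ringfit',f.x.round(4))
  # fitted washer/nut
  t=near(.61,-.03,.05,.08,.11);print('nut/washer',len(t),t.mean(0).round(4),t.max(0))
T=arm.sense();print(rot(T['orientation']).round(3))
E
```

```text
top tip 23 [ 0.5113 -0.0674  0.0884]
rodfit 43 [ 0.5125 -0.0682] 0.00023319589474132322
ring 152 [0.58000063 0.13546473] [0.62018686 0.17491444] [0.59947027 0.15527436 0.06950522]
ringfit [0.5994 0.1552]
nut/washer 408 [ 0.6067 -0.0386  0.0876] [ 0.62892817 -0.01744699  0.10017641]
side tip 16 [ 0.5106 -0.0674  0.0879]
rodfit 130 [ 0.5126 -0.0692] 0.0007015552939371786
ring 129 [0.5774799  0.13468709] [0.61916474 0.1754025 ] [0.5987567  0.15552265 0.06842847]
ringfit [0.5988 0.1552]
nut/washer 241 [ 0.6039 -0.0364  0.0868] [ 0.6292888 -0.0173997  0.0964941]
[[ 0.954 -0.301 -0.   ]
 [-0.301 -0.954 -0.002]
 [ 0.     0.002 -1.   ]]
```

```bash
python3 -m handwheel '{"claw":[8.7,8.7,8.7,8.7,8.7,8.7,8.7,8.7,8.7,8.7],"linear":[[2.5,1.4,0],[5,2.8,0],[5,2.8,0],[5,2.8,0],[5,2.8,0],[5,2.8,0],[5,2.8,0],[5,2.8,0],[5,2.8,0],[2.5,1.4,0]],"twist":[0,0,0,0,0,0,0,0,0,0]}'
cat >> h.py <<'E'
def go(x,y,z):
    s=arm.sense();D=rot(s['orientation']).T@(np.array([x,y,z])-s['tool_pos'])*100
    print('t',round(float(s['time_s']),2),'pos',s['tool_pos'].round(4),'ori',s['orientation'].round(2),'j',s['joint_pos'].round(1),'F',s['contact_force'].round(1),'gap',round(float(s['finger_gap']),4),'need tool cm',D.round(2))
E
python3 -c "
from h import *
go(.599,.155,.2)"
```

```text
time_s: 1.35
tool_pos: [0.5425, 0.2166, 0.2919]
orientation: [180.0, 0.0, -17.7]
contact_force: [0.6, 0.3, 0.4]
finger_gap: 0.0867
t 1.35 pos [0.5425 0.2166 0.2919] ori [ 1.7995e+02  3.0000e-02 -1.7720e+01] j [ 37.6  18.1  -5.5   0.  -66.5  34.6] F [0.6 0.3 0.4] gap 0.0867 need tool cm [7.26 4.14 9.19]
```

```bash
python3 -m handwheel '{"claw":[8.7,8.7,8.7,8.7],"linear":[[2.5,1.4,3],[2.5,1.4,3],[2.3,1.3,3.2],[0,0,0]],"twist":[0,0,0,0]}'
python3 - <<'E'
from h import *
go(.599,.155,.101)
for n in('side','top'):
    d=cam(n); q=cloud(d).reshape(-1,3)
    t=q[(np.hypot(q[:,0]-.5985,q[:,1]-.155)<.03)&(q[:,2]>.064)&(q[:,2]<.08)]; print(n,len(t),t.min(0),t.max(0))
w=cam('wrist'); cv2.imwrite('pics/w1.png',w['img']); cv2.imwrite('pics/side2.png',load('side')['img'])
go(.599,.155,.101)
E
```

```text
time_s: 1.85
tool_pos: [0.5976, 0.1561, 0.1969]
orientation: [179.7, 0.3, -17.7]
contact_force: [-1.4, 0.2, -0.4]
finger_gap: 0.0872
t 1.85 pos [0.5976 0.1561 0.1969] ori [179.71   0.31 -17.74] j [ 29.6  26.   -7.7  -0.  -56.7  42.7] F [-1.4  0.2 -0.4] gap 0.0872 need tool cm [0.22 0.01 9.59]
side 145 [0.57929499 0.13504219 0.06426788] [0.61972651 0.17505826 0.07086167]
top 81 [0.57981753 0.14135443 0.0650107 ] [0.61674002 0.17487604 0.07368441]
t 2.0 pos [0.5988 0.1591 0.2015] ori [-1.7994e+02 -9.0000e-02 -1.7510e+01] j [ 29.8  25.7  -7.5   0.  -56.7  42.6] F [-0.1  0.3 -0.2] gap 0.0871 need tool cm [ 0.12  0.4  10.05]
```

View pics/w1.png

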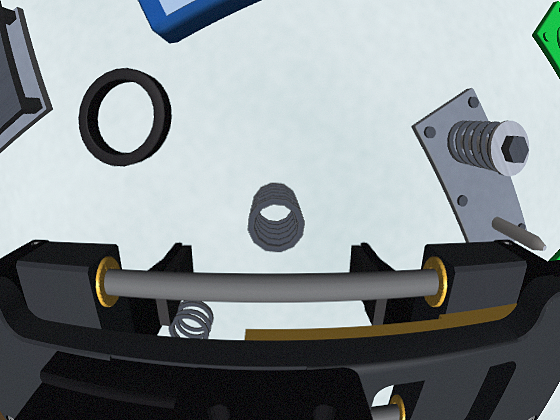

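View pics/side2.png

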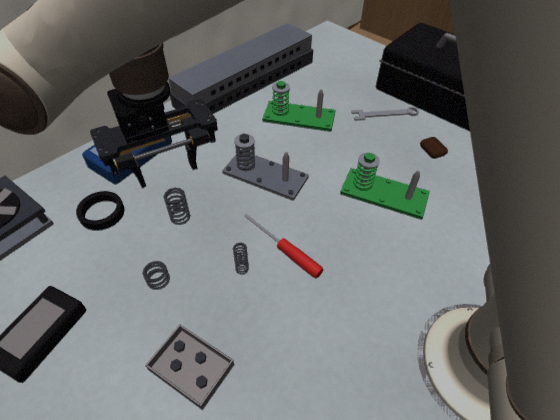

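The wrist view shows the tall spring at (276,217), centred between the fingers (178 and 362). The way down is clear.

```bash
python3 -m handwheel '{"claw":[8.7,8.7,8.7,8.7,8.7],"linear":[[0.2,0.3,2],[0,0,3],[0,0,3],[0,0,1.9],[0,0,0]],"twist":[0,0,0,0,0]}'
python3 -m handwheel '{"claw":[4.6,3.8,3.8,3.8,3.8,3.8],"linear":[[0,0,0],[0,0,0],[0,0,0],[0,0,0],[0,0,0],[0,0,0]],"twist":[0,0,0,0,0,0]}'
python3 - <<'E'
from h import *
go(.599,.155,.101)
for n in('side','wrist'):
    d=cam(n); cv2.imwrite(f'pics/{n}3.png',d['img'])
E
```

```text
time_s: 2.62
tool_pos: [0.5991, 0.1563, 0.1014]
orientation: [180.0, 0.0, -17.4]
contact_force: [0.3, 0.2, 0.6]
finger_gap: 0.0868
time_s: 3.38
tool_pos: [0.5995, 0.1553, 0.1013]
orientation: [180.0, 0.0, -17.5]
contact_force: [-0.4, -1.4, 1.5]
finger_gap: 0.0403
t 3.38 pos [0.5995 0.1553 0.1013] ori [ 1.7995e+02  2.0000e-02 -1.7520e+01] j [ 29.5  32.3 -13.    0.  -44.7  43. ] F [-0.4 -1.4  1.5] gap 0.0403 need tool cm [-0.04  0.05  0.03]
```

View pics/side3.png

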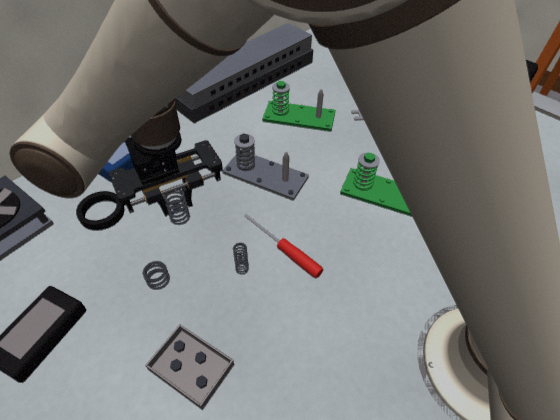

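View pics/wrist3.png

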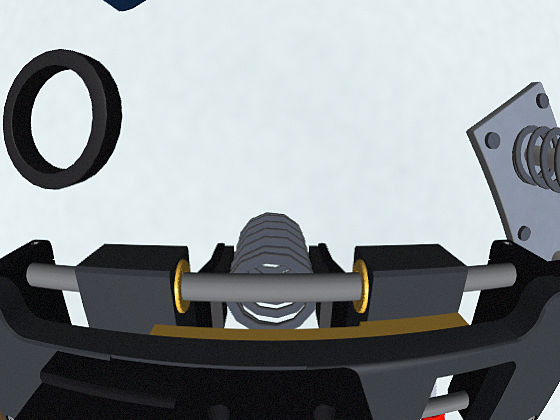

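```bash
python3 -m handwheel '{"claw":[3.8,3.8,3.8,3.8,3.8,3.8],"linear":[[0,0,-1],[0,0,-3],[0,0,-3.5],[0,0,-3],[0,0,-1.5],[0,0,0]],"twist":[0,0,0,0,0,0]}'
python3 - <<'E'
from h import *
go(.512,-.068,.221)
for n in('side','wrist'):
    d=cam(n); cv2.imwrite(f'pics/{n}4.png',d['img'])
E
```

```text
time_s: 4.22
tool_pos: [0.5999, 0.1559, 0.2222]
orientation: [-179.9, -0.1, -17.5]
contact_force: [-0.7, -0.0, -1.9]
finger_gap: 0.0403
t 4.22 pos [0.5999 0.1559 0.2222] ori [-1.7989e+02 -8.0000e-02 -1.7520e+01] j [ 29.5  24.6  -6.   -0.  -59.2  43. ] F [-0.7 -0.  -1.9] gap 0.0403 need tool cm [-1.64 24.    0.07]
```

View pics/side4.png

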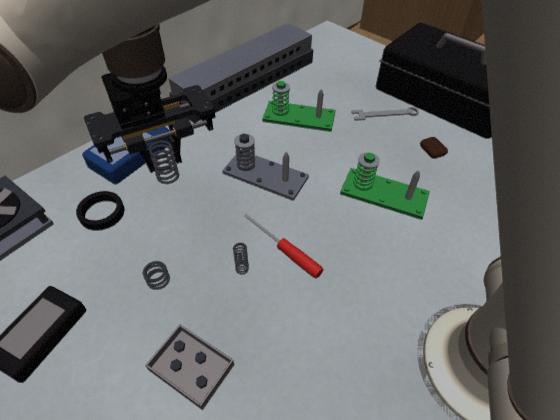

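View pics/wrist4.png

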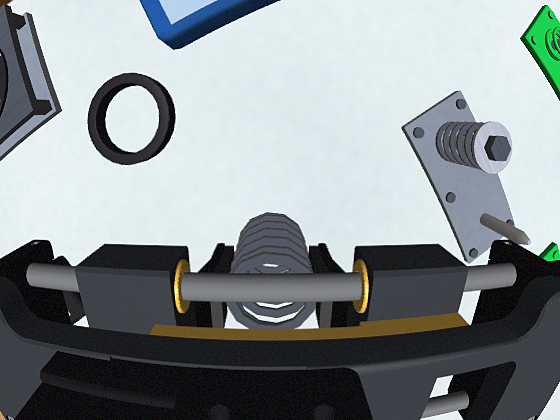

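The spring is held upright, its coils at (272,268) in the wrist view exactly as before the lift.

```bash
python3 -m handwheel '{"claw":[3.8,3.8,3.8,3.8,3.8,3.8,3.8,3.8],"linear":[[-0.1,1.5,0],[-0.2,3,0],[-0.3,4,0],[-0.3,4.5,0],[-0.3,4.5,0],[-0.2,3.5,0],[-0.2,2,0],[0,1,0]],"twist":[0,0,0,0,0,0,0,0]}'
python3 -m handwheel '{"claw":[3.8,3.8,3.8,3.8,3.8,3.8],"linear":[[0,0,0],[0,0,0],[0,0,0],[0,0,0],[0,0,0],[0,0,0]],"twist":[-5,-9,-9,-8,-4,0]}'
python3 - <<'E'
from h import *
go(.512,-.068,.221)
for n in('side','top','wrist'):
    d=cam(n); cv2.imwrite(f'pics/{n}5.png',d['img'])
    if n=='wrist':continue
    q=cloud(d).reshape(-1,3)
    for a,b in((.12,.13),(.13,.145),(.115,.19)):
        t=q[(np.hypot(q[:,0]-.512,q[:,1]+.068)<.032)&(q[:,2]>a)&(q[:,2]<b)]
        if len(t)>5:
            f=np.percentile(t,[1,99],0);print(n,a,len(t),f.round(4).tolist(),f.mean(0).round(4))
go(.512,-.068,.181)
E
```

```text
time_s: 5.32
tool_pos: [0.5115, -0.0694, 0.2209]
orientation: [180.0, 0.0, -17.6]
contact_force: [1.1, 0.5, -0.8]
finger_gap: 0.04
time_s: 6.08
tool_pos: [0.5125, -0.0679, 0.221]
orientation: [-180.0, 0.0, 17.5]
contact_force: [-0.3, -0.1, -1.3]
finger_gap: 0.04
t 6.08 pos [ 0.5125 -0.0679  0.221 ] ori [-1.800e+02  1.000e-02  1.749e+01] j [ 10.5  15.4 -20.5  -0.  -54.1  97. ] F [-0.3 -0.1 -1.3] gap 0.04 need tool cm [-0.05 -0.    0.  ]
side 0.12 84 [[0.4927, -0.0855, 0.1202], [0.5273, -0.0471, 0.1297]] [ 0.51   -0.0663  0.125 ]
side 0.13 75 [[0.4929, -0.0859, 0.1301], [0.5251, -0.0477, 0.1445]] [ 0.509  -0.0668  0.1373]
side 0.115 420 [[0.4919, -0.0953, 0.1203], [0.5241, -0.0369, 0.1884]] [ 0.508  -0.0661  0.1544]
top 0.12 7 [[0.4934, -0.0814, 0.1204], [0.4987, -0.0686, 0.1259]] [ 0.496  -0.075   0.1232]
top 0.13 7 [[0.4932, -0.0759, 0.1318], [0.495, -0.0678, 0.1384]] [ 0.4941 -0.0718  0.1351]
top 0.115 25 [[0.4932, -0.0821, 0.12], [0.5015, -0.0679, 0.1899]] [ 0.4973 -0.075   0.155 ]
t 6.22 pos [ 0.5123 -0.0681  0.2211] ori [-1.800e+02  1.000e-02  1.746e+01] j [ 10.4  15.4 -20.5  -0.  -54.1  97. ] F [-0.5  0.5 -2.5] gap 0.0405 need tool cm [-0.03 -0.02  4.01]
```

View pics/side5.png

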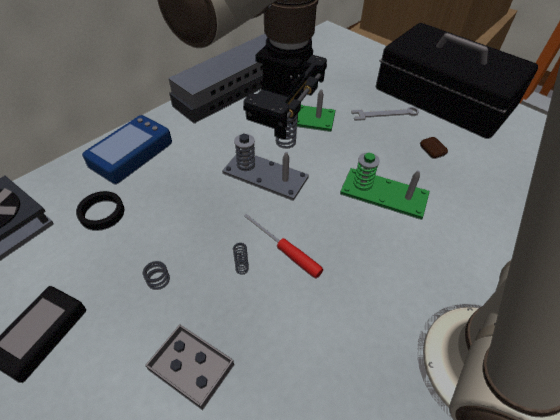

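View pics/wrist5.png

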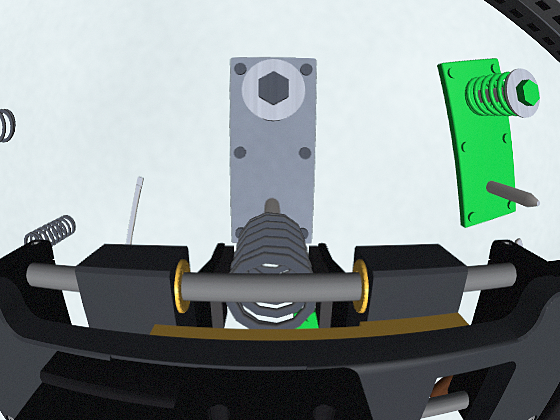

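Side and wrist views show the spring above the rod and in line with it: rod at column 272 and spring at 271 in the wrist image. I'll lower it in stages.

```bash
python3 -m handwheel '{"claw":[3.8,3.8,3.8,3.8,3.8,3.8],"linear":[[0,0,1],[0,0,1.5],[0,0,1],[0,0,0.5],[0,0,0.5],[0,0,0]],"twist":[0,0,0,0,0,0]}'
python3 -m handwheel '{"claw":[3.8,3.8,3.8,3.8],"linear":[[0,0,0.5],[0,0,0.5],[0,0,0.5],[0,0,0]],"twist":[0,0,0,0]}'
python3 - <<'E'
from h import *
go(.512,-.068,.114)
for n in('side','wrist'):
    d=cam(n); cv2.imwrite(f'pics/{n}6.png',d['img'] if n=='wrist' else cv2.resize(d['img'][100:210,200:340],None,fx=5,fy=5,interpolation=2))
E
```

```text
time_s: 6.98
tool_pos: [0.5121, -0.0684, 0.176]
orientation: [-180.0, 0.0, 17.5]
contact_force: [0.0, -0.1, -0.8]
finger_gap: 0.0401
time_s: 7.48
tool_pos: [0.5118, -0.0684, 0.1607]
orientation: [-180.0, 0.1, 17.5]
contact_force: [-0.0, 0.3, -0.4]
finger_gap: 0.04
t 7.47 pos [ 0.5118 -0.0684  0.1607] ori [-1.7999e+02  7.0000e-02  1.7480e+01] j [ 10.4  19.7 -24.7  -0.  -45.7  97.1] F [-0.   0.3 -0.4] gap 0.04 need tool cm [ 0.03 -0.03  4.67]
```

View pics/side6.png

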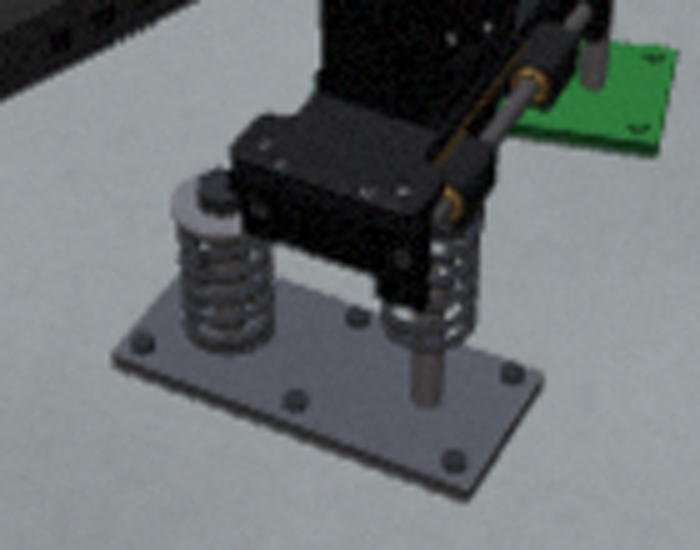

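View pics/wrist6.png

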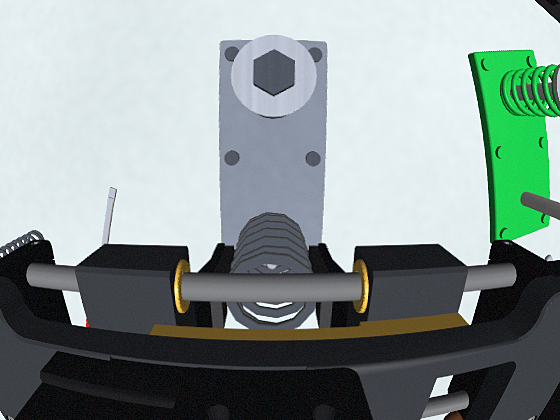

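The spring is round the rod: the enlarged side view has the rod coming out of the lower coil at (428,360). There is no snag, since the force stays near 0.

```bash
python3 -m handwheel '{"claw":[3.8,3.8,3.8,3.8,3.8,3.8,3.8,3.8],"linear":[[0,0,0.8],[0,0,1],[0,0,1],[0,0,0.8],[0,0,0.5],[0,0,0.3],[0,0,0.2],[0,0,0]],"twist":[0,0,0,0,0,0,0,0]}'
python3 - <<'E'
from h import *
go(.512,-.068,.113)
d=cam('side'); cv2.imwrite('pics/side7.png',cv2.resize(d['img'][100:210,200:340],None,fx=5,fy=5,interpolation=2))
E
```

```text
time_s: 8.57
tool_pos: [0.5122, -0.0684, 0.1153]
orientation: [180.0, -0.0, 17.5]
contact_force: [0.0, -0.4, -0.6]
finger_gap: 0.0401
t 8.57 pos [ 0.5122 -0.0684  0.1153] ori [ 1.800e+02 -1.000e-02  1.748e+01] j [ 10.4  23.4 -27.3   0.  -39.2  97.1] F [ 0.  -0.4 -0.6] gap 0.0401 need tool cm [-0.01 -0.04  0.23]
```

View pics/side7.png

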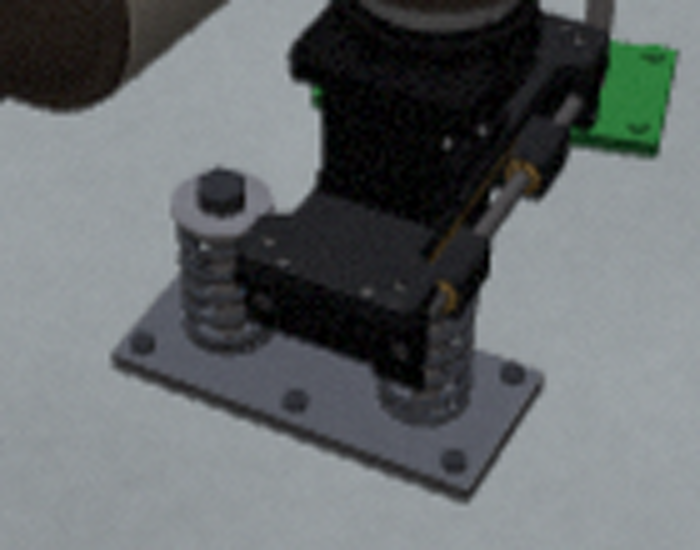

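```bash
python3 -m handwheel '{"claw":[3.8,3.8,3.8],"linear":[[0,0,0.1],[0,0,0.1],[0,0,0]],"twist":[0,0,0]}'
```

```text
time_s: 9.0
tool_pos: [0.5122, -0.0684, 0.1133]
orientation: [180.0, -0.0, 17.5]
contact_force: [-0.1, -0.1, -1.5]
finger_gap: 0.0396
```

Expected height, with only the spring's own weight on the sensor, so it is just above the plate. Releasing.

```bash
python3 -m handwheel '{"claw":[4.2,5,7,8.7,8.7,8.7],"linear":[[0,0,0],[0,0,0],[0,0,0],[0,0,0],[0,0,0],[0,0,0]],"twist":[0,0,0,0,0,0]}'
python3 -m handwheel '{"claw":[8.7,8.7,8.7,8.7,8.7,8.7,8.7],"linear":[[0,0,-1],[0,0,-2.5],[0,0,-4],[0,0,-4],[0,0,-4],[0,0,-2],[0,0,0]],"twist":[0,0,0,0,0,0,0]}'
python3 - <<'E'
from h import *
for n in('side','top'):
    d=cam(n); cv2.imwrite(f'pics/{n}8.png',d['img']); 
    if n=='side': cv2.imwrite('pics/side8c.png',cv2.resize(d['img'][100:210,200:340],None,fx=5,fy=5,interpolation=2))
    q=cloud(d).reshape(-1,3)
    for a,b in((.018,.035),(.06,.078),(.074,.084)):
        t=q[(np.hypot(q[:,0]-.512,q[:,1]+.068)<.035)&(q[:,2]>a)&(q[:,2]<b)]
        if len(t)>5:
            f=np.percentile(t,[1,99],0);print(n,a,len(t),f.round(4).tolist(),f.mean(0).round(4))
    for l,x,y in(('short',.509,.2735),('thin',.416,.151)):
        t=q[(np.hypot(q[:,0]-x,q[:,1]-y)<.035)&(q[:,2]>.012)&(q[:,2]<.08)];print(n,l,t.min(0).round(3),t.max(0).round(3)) if len(t) else print(n,l,'hidden')
go(.512,-.068,.3)
E
```

```text
time_s: 9.75
tool_pos: [0.5122, -0.0684, 0.1133]
orientation: [180.0, -0.0, 17.5]
contact_force: [0.6, 0.2, -0.2]
finger_gap: 0.0815
time_s: 10.62
tool_pos: [0.5127, -0.0683, 0.2905]
orientation: [180.0, -0.3, 17.5]
contact_force: [-0.3, 0.5, -0.1]
finger_gap: 0.0871
side 0.018 83 [[0.4922, -0.0854, 0.0186], [0.5301, -0.0485, 0.035]] [ 0.5111 -0.0669  0.0268]
side 0.06 142 [[0.4923, -0.0869, 0.0605], [0.5305, -0.0474, 0.0779]] [ 0.5114 -0.0672  0.0692]
side 0.074 159 [[0.4922, -0.0874, 0.0743], [0.5323, -0.0484, 0.0833]] [ 0.5123 -0.0679  0.0788]
side short [0.488 0.252 0.012] [0.531 0.294 0.036]
side thin [0.404 0.138 0.013] [0.429 0.163 0.071]
top 0.018 28 [[0.493, -0.0836, 0.0184], [0.5238, -0.0492, 0.0334]] [ 0.5084 -0.0664  0.0259]
top 0.06 54 [[0.4924, -0.0832, 0.0617], [0.529, -0.0507, 0.0779]] [ 0.5107 -0.0669  0.0698]
top 0.074 107 [[0.4926, -0.0872, 0.0749], [0.529, -0.0511, 0.0838]] [ 0.5108 -0.0692  0.0793]
top short [0.488 0.253 0.012] [0.53  0.293 0.038]
top thin hidden
t 10.72 pos [ 0.5115 -0.0684  0.2877] ori [-1.7996e+02  5.0000e-02  1.7460e+01] j [ 10.4  11.7 -15.   -0.  -63.4  97.1] F [ 0.3 -0.3 -0.3] gap 0.0868 need tool cm [ 0.05 -0.02 -1.23]
```

View pics/side8c.png

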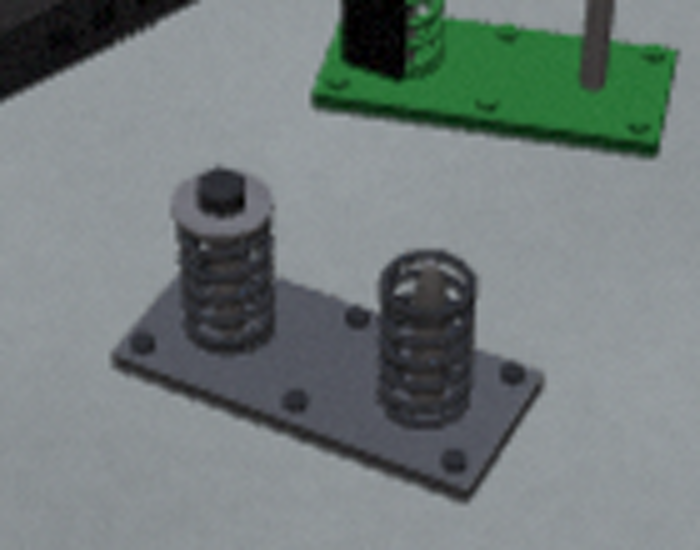

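View pics/side8.png

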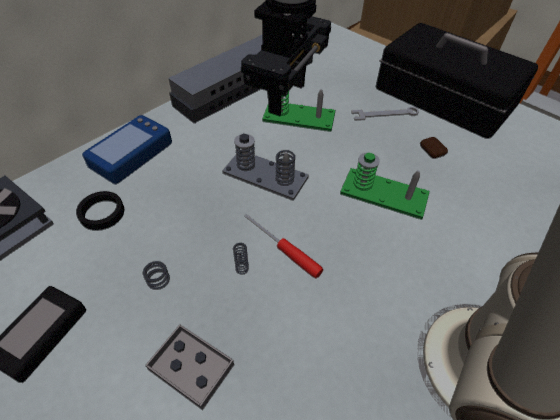

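The spring stands upright on the plate around the rod at (428,340) in the crop, with its top at z of about 0.083. The short spring (156,275) and thin spring (240,258) haven't moved.

```bash
python3 -c "
from cell import arm
print(arm.close_job())"
```

```text
the job is handed in; nothing more can be done
None
```

The tall spring is on the bare rod, released and standing fully down on the grey plate. I handed the job in at about 10.7 s; no verdict is reported.

- **Threading:** I gripped the spring 50 mm up and lowered it over the rod. I paused with its underside at about z 60 mm, about 32 mm below the rod's tip, with the fingers still holding it. It never snagged, so I didn't turn it on the rod.
- **Final position:** The side camera puts the spring's top at about z 83 mm, where 82 mm is expected. Its axis is within about 2 mm of the rod's measured axis, and the top and bottom coils line up, so it is upright.
- **Robot:** The gripper is open about 18 cm above the release height and the force reads about 0.
- **Other springs:** The side camera shows the short and thin springs unmoved to within about 1 mm. In the last top view the thin spring was not picked up, so only the side camera confirms that one.

No check failed or disagreed.

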